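# Open the safety tray of the art-room supply chest

### The arm

A 6-joint arm with a two-finger parallel gripper is mounted at the origin on the work surface. World frame = base frame: x ahead of the robot, y to its left, z up, the work surface at z = 0. Lengths are in m, angles in rad, forces in N, time in s.
With the tool pointing down it reaches from about 0.325 to 0.925 m from the base axis. Payload 3.1 kg.
Tool frame: the origin (TCP) lies between the finger pads; the fingertips stand manip.nose_length ahead of it and the grasp point (between the pads) lies 8 mm behind it (manip.nose_length is the distance from the TCP to the fingertips, in m); z points along the fingers, y is the line along which they close (so a half turn about z gives the same grasp; the last joint's range is limited). The gripper opens to 85 mm and grips with 20 to 120 N. Pads are 22 mm wide; open, the fingers measure 114 mm over their backs; the gripper's body (76 mm by 85 mm) begins 54 mm behind the grasp point. The pads swing forward as they close: fully open they stand 13 mm farther back than shut.
Start: joints at [1.133, 0.217, 1.613, -0, 1.311, -0.112], TCP at [0.2, 0.592, 0.242] pointing down, gripper open.
Joint ranges: [-2.75, 2.75], [-0.78, 2.1], [0.31, 2.55], [-1.13, 4.27], [0.13, 2.63], [-2.58, 2.58]. Speed limits (rad/s): [2.79, 2.79, 3.14, 3.14, 3.14, 3.14].

### API

Orientations are given as [roll, pitch, yaw] about the fixed x, y, z axes, in that order (R = Rz(yaw) Ry(pitch) Rx(roll)).
In Python, from workcell import monitor, camera, camera_params, order, manip gives the robot as it stands.
- The arm moves only by the tool drive_tool, never from a script. Its argument "targets" is a list that holds one entry, the list of rows, each a list of 7 numbers: the shift along the tool's x, y, z in m, then the turn, a rotation vector about the tool's x, y, z in degrees, then the finger opening in m, from 0 to 0.0854. In form: [[[tx, ty, tz, wx, wy, wz, jaw], ...]]. A call has 1 to 10 rows; each row is the pose to reach, as a shift and turn from the pose commanded when the call began, along the tool's axes at that moment; what a row does not reach only later rows make up. A row lasts 1/10 s, in which the tool goes at most 50 mm and 8.59 degrees, less where a joint would pass 70% of its speed; a pose out of reach is approached as far as the arm can. A call with a gripper value outside its range is refused whole. The fingers move at their own pace and stop on an object; "squeeze" is the grip in N (left out, the last holds). Time passes only in rows, so rows that repeat a pose let the fingers close. It gives the time, the measured TCP pose, the force, the opening and the grip force at its end, in the units of the state.
- monitor.read_state(): the state, without advancing time (a new reading comes with each control period).
- camera(name): name is "side" or "top" or "wrist"; returns (picture, depth): 384x512x3 uint8, blue, green, red; 384x512 float32, m along the optical axis (not along the pixel's ray), 0 where there is no reading.
- camera_params(name): a dict with "camera_matrix" (3x3 intrinsics, pixels), "cam_to_world" (4x4, takes a point from camera to world coordinates); the wrist camera has in their place "T_tool_cam" (4x4, takes a point from camera to tool coordinates, whose origin is the TCP and whose axes are the flange's). Camera axes: x right, y up, looking along -z (the intrinsics and any distortion apply to the point x, -y, -z); pixel columns grow to the right and rows downward; lengths in m; the calibration is good to about 2 mm. A picture is of the moment at which its call begins: read the wrist's pose just before it. camera_params takes no time and is no camera call.
- order.close_job(): hands the job in; it is judged then, once.
The state is a dict: "time": time; "joints": joint angles; "qd": joint speeds; "joint_efforts": joint torques, N m; "tcp_pos": TCP position; "orientation": TCP orientation; "wrist_force": force on the tool from outside, world axes, zero at the start; "moment": the same for the moment, N m; "grip_width": finger opening in m; "grasp_force": force on a finger pad.
Only numpy, scipy, OpenCV 4.12 (cv2) and the standard library are available. Lean on these libraries where they do the work, as an engineer would, in place of code of your own. Each camera call takes 0.05 s, during which the arm holds its last target. There are 200 camera calls.

### The job

Take the release rod out of its wooden block and push its thin steel end down through the small hole in the top of the supply chest, gently, until the hidden spring latch lets the tray go; keep the latch pressed until the tray has slid well clear of it. Then draw the rod out, stand it back fully home in its block and let go, leaving the tray open and the bowl, cup and jar where they are.

Things in the scene. Friction and masses are not known exactly. Their poses are not given: they have to be found in the camera images.
- chest: Pale wooden supply chest, fixed, 170 (its x) x 150 (its y) x 120 mm high; origin at the centre of its underside, z up. The tray comes out at its -x side. The hidden latch pad is pushed down against a spring (3 N at first, 0.5 N more per mm, plus up to 2 N of friction), lets the tray go at about 6 mm of travel and meets a hard stop at 8.5 mm; the latch bears 20 N at most.
- hole (a point): Centre of the mouth of the access hole in the chest's top, 122 mm above the table, at (25, 0) mm in the chest's x, y: a round upright hole 10 mm wide through a 40 mm square steel plate and the lid (14 mm thick together). Under it, out of sight, is the latch's flat pad, 28 mm round, its top at rest somewhere between 17 and 45 mm below the mouth, different each time.
- tray (a joint): How far the tray has slid out of the chest (m): 0 shut, 0.07 at its stop. Once let go, its own spring slides it out slowly, about 30 mm in the first second and all the way in about 3 s; nobody needs to pull it. If the pad is let up before the tray is about 25 mm out, the latch catches it again.
- tray_front (a point): Middle of the top edge of the tray's front board (8 mm thick, 133 mm wide), 62 mm above the table; it moves to the chest's -x as the tray comes out. A steel finger lip stands 12 mm out in front of it.
- rod_block: Wooden block, fixed to the table, 60 x 60 x 85 mm high, that holds the release rod upright; origin at the centre of its underside, z up.
- block_hole (a point): Centre of the mouth of the block's upright hole, 11 mm wide, in the middle of its top, 85 mm above the table; it goes right through the block.
- rod_grip (a point): Middle of the handle of the release rod (70 g). The handle is dark wood, 18 x 18 mm square and 95 mm long, on top of a round steel shank 6 mm thick and 72 mm long with a rounded end; the rod's z runs from the tip to the handle, its x and y are square to the handle's faces. The rod starts upright in the block, the handle's lower end resting on the block's top, its faces parallel with the block's.
- rod_tip (a point): The lower end of the rod's steel shank, 119.5 mm below the middle of the handle.
- bowl_base (a point): Bystander: white ceramic bowl, 136 mm wide, 60 mm high; centre of its underside.
- cup_base (a point): Bystander: pale cup, 76 mm wide, 85 mm high; centre of its underside.
- jar_base (a point): Bystander: small closed glass jar, 52 mm wide, 70 mm high; centre of its underside.

How it is judged:
By the outcome, as a careful person would: the job done as asked, in the order asked, and still so for the second after the job is handed in, with the robot touching nothing.
It also fails if it takes over 64 s, if anything falls off the work surface, if the arm or the gripper's body presses on something with over 40 N, if the wrist force passes 120 N, or if a joint passes its speed limit or range.

## Working session

There is one attempt and no reset: what is moved stays moved. The work goes in short steps, Python scripts to look and compute and a tool call to move; the robot and the scene stay as the last step left them, time stands still between calls to the robot, and variables do not carry over. Pictures are saved under pics/ and viewed, at most 10 in all, crops included, and the job is handed in when it is done.

Besides the shell and the picture viewer there is one more tool, called as name(argument=value, ...) on one line, values as JSON. drive_tool: Moves the arm, as the interface text tells. Its arguments: {"type":"object","properties":{"targets":{"type":"array","items":{"type":"array","items":{"type":"array","items":{"type":"number"}}}},"squeeze":{"type":"number"}},"required":["targets"]}

```bash
mkdir -p pics
cat > h.py <<'E'
import numpy as np,cv2
from workcell import monitor,camera,camera_params,order,manip
from scipy.spatial.transform import Rotation as R
def toolT():
    s=monitor.read_state();T=np.eye(4);T[:3,:3]=R.from_euler('xyz',s['orientation']).as_matrix();T[:3,3]=s['tcp_pos'];return T
def c2w(name):
    p=camera_params(name)
    return np.array(p['camera_matrix']), (np.array(p['cam_to_world']) if name!='wrist' else toolT()@np.array(p['T_tool_cam']))
def snap(name,tag):
    K,T=c2w(name);im,d=camera(name);cv2.imwrite(f'pics/{tag}.png',im);np.savez(f'pics/{tag}.npz',K=K,T=T,d=d,im=im);return im,d,K,T
def ray(K,T,u,v):
    a=np.array([(u-K[0,2])/K[0,0],-(v-K[1,2])/K[1,1],-1]);return T[:3,3],T[:3,:3]@a
def atz(K,T,u,v,z):
    o,r=ray(K,T,u,v);return o+r*(z-o[2])/r[2]
def cloud(K,T,d):
    v,u=np.indices(d.shape);P=np.stack([(u-K[0,2])/K[0,0]*d,-(v-K[1,2])/K[1,1]*d,-d],-1)
    return P@T[:3,:3].T+T[:3,3]
def proj(K,T,p):
    q=np.linalg.inv(T)@np.r_[p,1];return K[0,0]*q[0]/-q[2]+K[0,2],-K[1,1]*q[1]/-q[2]+K[1,2]
E
python3 - <<'E'
from h import *
print(manip.nose_length,monitor.read_state())
for n in ['top','side']:
    im,d,K,T=snap(n,n+'0');print(n,K,T.round(3),{k for k in camera_params(n)})
a=cv2.imread('pics/top0.png');cv2.imwrite('pics/top0b.png',cv2.resize(a,(800,600),interpolation=cv2.INTER_CUBIC))
E
```

```text
0.011 {'time': 0.0, 'joints': array([ 1.13276614e+00,  2.17802982e-01,  1.61494491e+00, -2.28303779e-05,
        1.31128320e+00, -1.12201564e-01]), 'qd': array([ 0.00015048, -0.00203043, -0.00056846,  0.00041248, -0.00050169,
       -0.00159047]), 'joint_efforts': array([ 5.15395968e-04, -3.96840405e+01, -3.03861523e+01, -7.81140511e-05,
        9.56965727e-03, -7.30651209e-06]), 'tcp_pos': array([0.19970587, 0.59139723, 0.24093232]), 'orientation': array([-3.13916708e+00, -2.51109770e-04,  2.81576961e+00]), 'wrist_force': array([-0.26926279,  0.0508066 , -0.30295703]), 'moment': array([-0.00543466, -0.01143345, -0.01954385]), 'grasp_force': 0.0, 'grip_width': 0.0856161428047022}
top [[454.01065192   0.         253.64416205]
 [  0.         454.01065192 180.1105753 ]
 [  0.           0.           1.        ]] [[ 0.019  0.991 -0.129  0.406]
 [-1.     0.021  0.012  0.055]
 [ 0.015  0.129  0.992  1.37 ]
 [ 0.     0.     0.     1.   ]] {'cam_to_world', 'camera_matrix'}
side [[396.80288353   0.         254.08118919]
 [  0.         396.80288353 187.70915553]
 [  0.           0.           1.        ]] [[ 0.696  0.375 -0.612 -0.049]
 [-0.718  0.346 -0.605 -0.543]
 [-0.016  0.86   0.51   0.594]
 [ 0.     0.     0.     1.   ]] {'cam_to_world', 'camera_matrix'}
```

View pics/top0b.png

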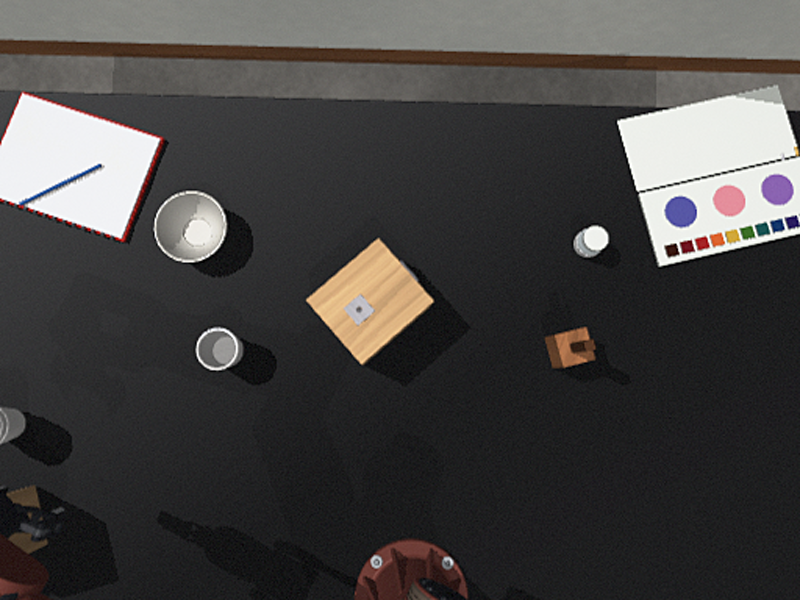

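View pics/side0.png

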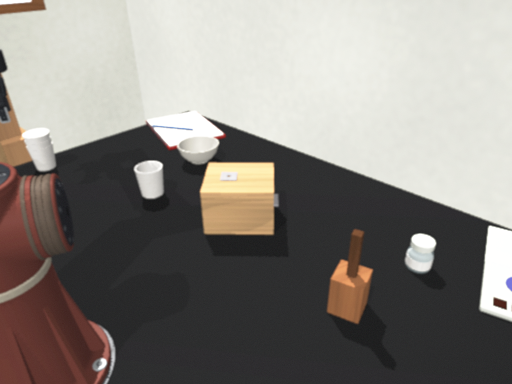

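The top view shows the chest at (370,300) with its hole plate at (359,310), and the tray lip on its upper-right side at (408,270). The block and rod are at (572,347), the jar is at (593,240), and the bowl and cup are on the left. The side view agrees with this.

Run:
```python
from h import *
for n in ['top0','side0']:
    z=np.load(f'pics/{n}.npz');K,T,d=z['K'],z['T'],z['d'];P=cloud(K,T,d)
    def rect(x0,x1,y0,y1,z0,z1,name):
        m=(P[...,0]>x0)&(P[...,0]<x1)&(P[...,1]>y0)&(P[...,1]<y1)&(P[...,2]>z0)&(P[...,2]<z1)&(d>0)
        q=P[m]
        if len(q)<5: print(n,name,'few');return
        r=cv2.minAreaRect((q[:,:2]*1000).astype(np.float32));print(n,name,len(q),np.round(r[0],1),np.round(r[1],1),round(r[2],1),'z',np.median(q[:,2]).round(4))
    c=P[192,236] if n[0]=='t' else P[190,240]
    if n[0]=='t':
        b=P[222,360];g=[P[int(v/1.5625),int(u/1.5625)] for u,v in [(370,300),(359,310),(560,355),(588,346),(593,238)]];print(np.round(g,3))
        h=atz(K,T,359/1.5625,310/1.5625,.122);print('hole',h)
        C=g[0];B=g[2]
    rect(C[0]-.16,C[0]+.16,C[1]-.16,C[1]+.16,.11,.13,'chest')
    rect(B[0]-.1,B[0]+.1,B[1]-.1,B[1]+.1,.078,.092,'block')
    rect(B[0]-.1,B[0]+.1,B[1]-.1,B[1]+.1,.172,.19,'rodtop')
    rect(B[0]-.1,B[0]+.1,B[1]-.1,B[1]+.1,.1,.19,'rod')
a=cv2.imread('pics/top0.png');A=cv2.resize(a[145:245,190:290],(600,600),interpolation=cv2.INTER_CUBIC)
B=cv2.resize(a[200:245,340:390],(600,540),interpolation=cv2.INTER_CUBIC)
cv2.imwrite('pics/c1.png',cv2.resize(np.hstack([A[:540],B]),(800,360)))
```

```text
[[ 0.534  0.088  0.119]
 [ 0.52   0.108  0.086]
 [ 0.446 -0.258  0.085]
 [ 0.459 -0.283  0.176]
 [ 0.665 -0.324  0.075]]
hole [0.51611683 0.10482595 0.122     ]
top0 chest 3301 [533.9  87.6] [150.4 170. ] 42.2 z 0.12
top0 block 364 [ 459.9 -284.8] [59.9 61.3] 15.0 z 0.0845
top0 rodtop 51 [ 459.8 -284.8] [17.7 19.3] 14.9 z 0.1788
top0 rod 101 [ 459.8 -284.7] [18.1 19.3] 14.6 z 0.1723
side0 chest 2266 [533.3  85.2] [152.4 168.8] 42.0 z 0.1193
side0 block 739 [ 460.9 -286.3] [63.2 60.3] 15.0 z 0.0845
side0 rodtop 104 [ 460.1 -286.6] [20.1 18. ] 16.7 z 0.1788
side0 rod 489 [ 460.  -286.7] [20.2 18.2] 15.6 z 0.1476
```

View pics/c1.png

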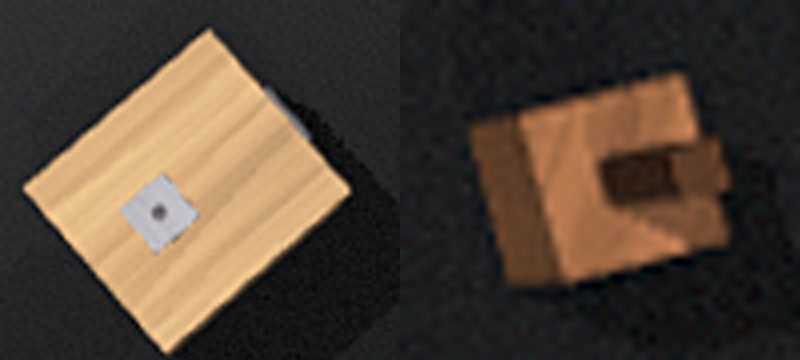

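The chest rectangle matches at 150x170 mm with z 0.12, and its -x points along about -48°. The block is at (0.460,-0.285), turned 15°. The predicted hole from the rectangle (0.517,0.106) agrees with the pixel reading (0.516,0.105). I'm moving over the rod at yaw 105°.

drive_tool(targets=[[[-0.528,-0.746,-0.03,0,0,56.3,0.0854],[-0.528,-0.746,-0.03,0,0,56.3,0.0854],[-0.528,-0.746,-0.03,0,0,56.3,0.0854],[-0.528,-0.746,-0.03,0,0,56.3,0.0854],[-0.528,-0.746,-0.03,0,0,56.3,0.0854],[-0.528,-0.746,-0.03,0,0,56.3,0.0854],[-0.528,-0.746,-0.03,0,0,56.3,0.0854],[-0.528,-0.746,-0.03,0,0,56.3,0.0854],[-0.528,-0.746,-0.03,0,0,56.3,0.0854],[-0.528,-0.746,-0.03,0,0,56.3,0.0854]]])

```text
time: 1.1
tcp_pos: [0.3427, 0.1115, 0.2586]
orientation: [3.141, 0.0, 1.834]
wrist_force: [1.0, -0.0, 0.4]
grip_width: 0.0853
grasp_force: 0.0
```

drive_tool(targets=[[[-0.4,0.01,0,0,0,0,0.0854],[-0.4,0.01,0,0,0,0,0.0854],[-0.4,0.01,0,0,0,0,0.0854],[-0.4,0.01,0,0,0,0,0.0854],[-0.4,0.01,0,0,0,0,0.0854],[-0.4,0.01,0,0,0,0,0.0854],[-0.4,0.01,0,0,0,0,0.0854],[-0.4,0.01,0,0,0,0,0.0854],[-0.4,0.01,0,0,0,0,0.0854],[-0.4,0.01,0,0,0,0,0.0854]]])

```text
time: 2.1
tcp_pos: [0.4558, -0.2709, 0.2576]
orientation: [-3.14, -0.003, 1.831]
wrist_force: [0.2, -0.3, 0.6]
grip_width: 0.0857
grasp_force: 0.0
```

```bash
cat >> h.py <<'E'
def shift(p,yaw_deg=None):
    T=toolT();s=T[:3,:3].T@(np.array(p)-T[:3,3])
    y=np.degrees(np.arctan2(T[1,0],T[0,0]))
    print('pos',T[:3,3].round(4),'yaw',y.round(2),'shift mm',(s*1000).round(1),'turn z',None if yaw_deg is None else round(y-yaw_deg,2))
E
python3 - <<'E'
from h import *
im,d,K,T=snap('wrist','w1')
print(camera_params('wrist')['T_tool_cam'],K)
shift([.4599,-.2853,.126],105)
P=cloud(K,T,d)
B=[.46,-.285]
for z0,z1,nm in [(.078,.09,'block'),(.172,.19,'rodtop')]:
    m=(abs(P[...,0]-B[0])<.07)&(abs(P[...,1]-B[1])<.07)&(P[...,2]>z0)&(P[...,2]<z1)&(d>0)
    q=P[m]
    if len(q)>5:
        r=cv2.minAreaRect((q[:,:2]*1000).astype(np.float32));print(nm,len(q),np.round(r[0],1),np.round(r[1],1),round(r[2],1))
print(proj(K,T,[.4599,-.2853,.18]))
E
```

```text
[[-6.28689952e-05  9.57444025e-01  2.88619012e-01  7.26606066e-02]
 [ 9.99999812e-01 -1.15849321e-04  6.02137130e-04 -8.19679394e-04]
 [ 6.09948915e-04  2.88618996e-01 -9.57443838e-01 -1.31221488e-01]
 [ 0.00000000e+00  0.00000000e+00  0.00000000e+00  1.00000000e+00]] [[294.2795546    0.         255.30089779]
 [  0.         294.2795546  192.26187808]
 [  0.           0.           1.        ]]
pos [ 0.4558 -0.2698  0.2578] yaw 105.0 shift mm [-1.630e+01  1.000e-01  1.317e+02] turn z -0.0
block 2390 [ 461.1 -287.5] [60.  60.3] 15.3
rodtop 546 [ 461.  -286.6] [17.9 17.4] 16.9
(np.float64(256.9729613111235), np.float64(223.4275598911332))
```

View pics/w1.png

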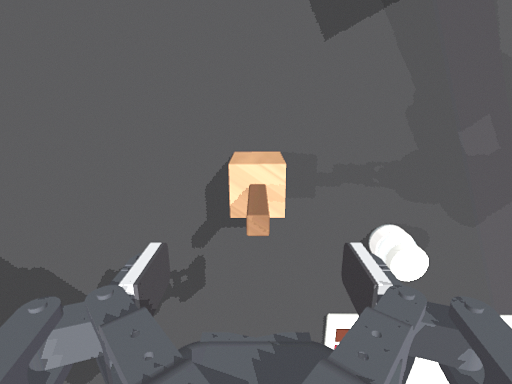

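The wrist view shows the rod's handle, top at (258,228), midway between the open fingers. It measures (0.461,-0.287), in line with the fixed cameras. Next I descend around it.

drive_tool(targets=[[[-0.0173,0,0,0,0,0,0.0854],[-0.0173,0,0.02,0,0,0,0.0854],[-0.0173,0,0.05,0,0,0,0.0854],[-0.0173,0,0.08,0,0,0,0.0854],[-0.0173,0,0.11,0,0,0,0.0854],[-0.0173,0,0.1315,0,0,0,0.0854],[-0.0173,0,0.1315,0,0,0,0.0854],[-0.0173,0,0.1315,0,0,0,0.0854]]])

```text
time: 2.95
tcp_pos: [0.4611, -0.2867, 0.1277]
orientation: [3.142, 0.0, 1.834]
wrist_force: [0.1, -0.3, 0.2]
grip_width: 0.0852
grasp_force: 0.0
```

Run:
```python
from h import *
shift([.4605,-.2865,.126],105)
```

```text
pos [ 0.4611 -0.2867  0.1277] yaw 105.1 shift mm [ 0.4 -0.5  1.7] turn z 0.1
```

drive_tool(targets=[[[0,0,0,0,0,0,0.06],[0,0,0,0,0,0,0.04],[0,0,0,0,0,0,0.025],[0,0,0,0,0,0,0.01],[0,0,0,0,0,0,0.01],[0,0,0,0,0,0,0.01],[0,0,0,0,0,0,0.01],[0,0,0,0,0,0,0.01]]], squeeze=80)

```text
time: 3.75
tcp_pos: [0.4612, -0.2875, 0.1279]
orientation: [3.141, 0.001, 1.833]
wrist_force: [0.4, 0.3, 4.9]
grip_width: 0.0172
grasp_force: 78.2
```

drive_tool(targets=[[[0,0,-0.01,0,0,0,0.01],[0,0,-0.03,0,0,0,0.01],[0,0,-0.06,0,0,0,0.01],[0,0,-0.09,0,0,0,0.01],[0,0,-0.12,0,0,0,0.01],[0,0,-0.15,0,0,0,0.01],[0,0,-0.15,0,0,0,0.01]]])

```text
time: 4.45
tcp_pos: [0.4631, -0.2888, 0.2828]
orientation: [3.136, 0.008, 1.833]
wrist_force: [0.6, 0.5, 0.2]
grip_width: 0.0167
grasp_force: 78.5
```

Run:
```python
from h import *
shift([.4612+.057,-.2875+.3906-.03,.28],105); print(monitor.read_state()['wrist_force'],monitor.read_state()['grip_width'])
```

```text
pos [ 0.4631 -0.2888  0.2828] yaw 105.04 shift mm [335.2 147.1   1. ] turn z 0.04
[0.57748365 0.46948484 0.17932459] 0.016741979061781858
```

drive_tool(targets=[[[0.04,0.018,0,0,0,0,0.01],[0.085,0.037,0,0,0,0,0.01],[0.13,0.057,0,0,0,0,0.01],[0.175,0.077,0,0,0,0,0.01],[0.22,0.097,0,0,0,0,0.01],[0.265,0.116,0,0,0,0,0.01],[0.305,0.134,0,0,0,0,0.01],[0.335,0.147,0,0,0,0,0.01],[0.335,0.147,0,0,0,0,0.01],[0.335,0.147,0,0,0,0,0.01]]])

```text
time: 5.45
tcp_pos: [0.5151, 0.0749, 0.2758]
orientation: [-3.139, 0.0, 1.835]
wrist_force: [-0.1, -0.2, -1.3]
grip_width: 0.0171
grasp_force: 78.6
```

Run:
```python
from h import *
shift([.4612+.057,-.2875+.3906,.26],105)
im,d,K,T=snap('wrist','w2')
print('pred hole px',proj(K,T,[.5182,.1031,.122]))
t=toolT(); print('pred tip px',proj(K,T,t[:3,3]+t[:3,2]*.115))
cv2.imwrite('pics/w2b.png',cv2.resize(im[100:340,156:356],(500,600),interpolation=cv2.INTER_CUBIC))
```

```text
pos [0.5151 0.0749 0.2758] yaw 105.15 shift mm [26.4 10.4 15.7] turn z 0.15
pred hole px (np.float64(267.4019500576016), np.float64(153.26339436687687))
pred tip px (np.float64(256.3973958317712), np.float64(191.54073979117368))
```

View pics/w2b.png

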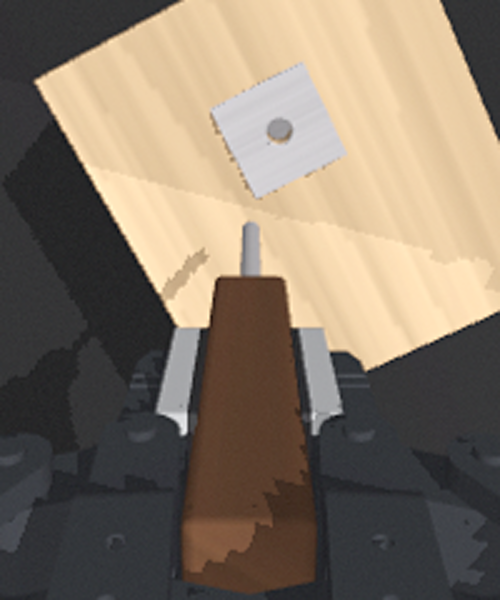

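The crop shows the hole centre at (279,129), which is full-image (267.8,151.6). The rod tip is at (251,226), or (256.4,190). Both are within about 1.5 px of where I predicted. I'll move over the hole with the tip about 12 mm above it.

drive_tool(targets=[[[0.012,0.005,0,0,0,0,0.01],[0.027,0.0105,0.005,0,0,0,0.01],[0.027,0.0105,0.015,0,0,0,0.01],[0.027,0.0105,0.025,0,0,0,0.01],[0.027,0.0105,0.025,0,0,0,0.01],[0.027,0.0105,0.025,0,0,0,0.01]]])

```text
time: 6.1
tcp_pos: [0.5186, 0.1026, 0.2514]
orientation: [-3.14, -0.0, 1.832]
wrist_force: [0.9, -0.1, -0.3]
grip_width: 0.0172
grasp_force: 78.6
```

Run:
```python
from h import *
shift([.4612+.057,-.2875+.3906,.26],105)
im,d,K,T=snap('wrist','w3')
t=toolT();print('tip z',t[2,3]-.115)
print('pred hole px',proj(K,T,[.5182,.1031,.122]),proj(K,T,[.5182,.1041,.122]))
print('pred tip px',proj(K,T,t[:3,3]+t[:3,2]*.115))
A=cv2.resize(im[130:230,206:306],(600,600),interpolation=cv2.INTER_CUBIC)
s,_,Ks,Ts=snap('side','s3')
u,v=proj(Ks,Ts,[.518,.1031,.122]);print('side hole',u,v);u,v=int(u),int(v)
B=cv2.resize(s[v-20:v+20,u-7:u+7],(210,600),interpolation=cv2.INTER_CUBIC)
print('side orig',u-7,v-20);cv2.imwrite('pics/w3b.png',np.hstack([A[:,:590],B]))
```

```text
pos [0.5186 0.1026 0.2514] yaw 104.98 shift mm [ 0.6 -0.3 -8.6] turn z -0.02
tip z 0.1369905617976344
pred hole px (np.float64(256.2983736467899), np.float64(185.53739361555225)) (np.float64(256.58098990388174), np.float64(184.52254813589983))
pred tip px (np.float64(257.0847598073957), np.float64(190.7655468433587))
side hole 229.3088418305029 175.28143178218033
side orig 222 155
```

View pics/w3b.png

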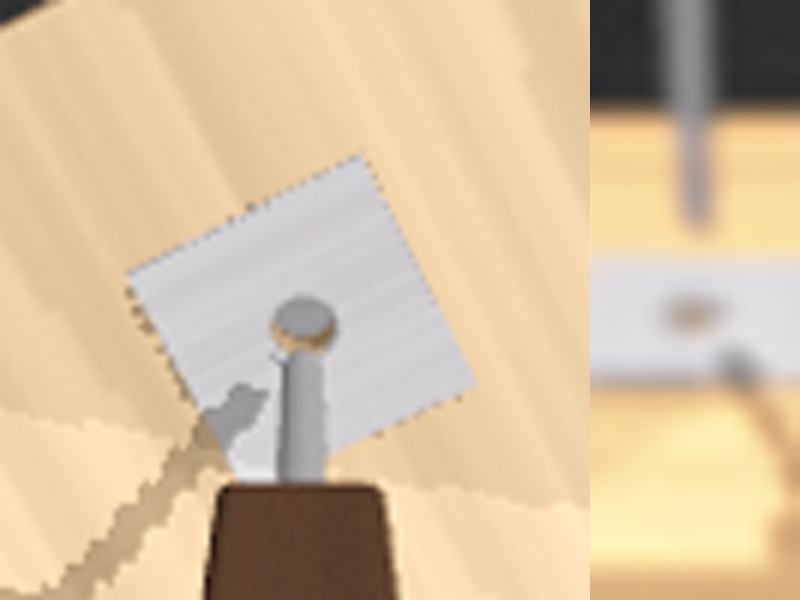

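The crop has the hole centre at (304,325), full-image (256.7,184.2), and the tip's end edge at (304,348). That puts the tip about 1.4 mm short along tool x. In the side view the tip is right above the hole. I'll correct that and lower into the mouth, above the earliest possible pad height.

drive_tool(targets=[[[0.0014,0.0003,0,0,0,0,0.01],[0.0014,0.0003,0.005,0,0,0,0.01],[0.0014,0.0003,0.01,0,0,0,0.01],[0.0014,0.0003,0.014,0,0,0,0.01],[0.0014,0.0003,0.018,0,0,0,0.01],[0.0014,0.0003,0.022,0,0,0,0.01],[0.0014,0.0003,0.024,0,0,0,0.01],[0.0014,0.0003,0.024,0,0,0,0.01]]])

```text
time: 7.0
tcp_pos: [0.5187, 0.1048, 0.2277]
orientation: [-3.141, -0.0, 1.833]
wrist_force: [0.7, -0.5, -0.0]
grip_width: 0.0168
grasp_force: 78.6
```

drive_tool(targets=[[[0,0,0.002,0,0,0,0.01],[0,0,0.004,0,0,0,0.01],[0,0,0.006,0,0,0,0.01],[0,0,0.007,0,0,0,0.01],[0,0,0.008,0,0,0,0.01],[0,0,0.009,0,0,0,0.01],[0,0,0.01,0,0,0,0.01],[0,0,0.011,0,0,0,0.01]]])

```text
time: 7.8
tcp_pos: [0.5191, 0.1048, 0.2172]
orientation: [3.141, 0.0, 1.833]
wrist_force: [-0.9, 0.1, 0.5]
grip_width: 0.0171
grasp_force: 78.6
```

drive_tool(targets=[[[0,0,0.001,0,0,0,0.01],[0,0,0.002,0,0,0,0.01],[0,0,0.003,0,0,0,0.01],[0,0,0.004,0,0,0,0.01],[0,0,0.005,0,0,0,0.01],[0,0,0.005,0,0,0,0.01]]])

```text
time: 8.4
tcp_pos: [0.5189, 0.1048, 0.212]
orientation: [-3.141, -0.0, 1.833]
wrist_force: [0.4, -0.8, -1.0]
grip_width: 0.0172
grasp_force: 78.6
```

drive_tool(targets=[[[0,0,0.001,0,0,0,0.01],[0,0,0.002,0,0,0,0.01],[0,0,0.003,0,0,0,0.01],[0,0,0.004,0,0,0,0.01],[0,0,0.005,0,0,0,0.01],[0,0,0.005,0,0,0,0.01]]])

```text
time: 9.0
tcp_pos: [0.5189, 0.1048, 0.207]
orientation: [-3.141, -0.0, 1.833]
wrist_force: [0.5, 0.0, -0.6]
grip_width: 0.0171
grasp_force: 78.6
```

drive_tool(targets=[[[0,0,0.001,0,0,0,0.01],[0,0,0.002,0,0,0,0.01],[0,0,0.003,0,0,0,0.01],[0,0,0.004,0,0,0,0.01],[0,0,0.004,0,0,0,0.01]]])

```text
time: 9.5
tcp_pos: [0.5189, 0.1047, 0.203]
orientation: [-3.141, -0.0, 1.833]
wrist_force: [-0.2, 0.0, -0.9]
grip_width: 0.0171
grasp_force: 78.6
```

drive_tool(targets=[[[0,0,0.001,0,0,0,0.01],[0,0,0.002,0,0,0,0.01],[0,0,0.003,0,0,0,0.01],[0,0,0.004,0,0,0,0.01],[0,0,0.004,0,0,0,0.01]]])

```text
time: 10.0
tcp_pos: [0.5192, 0.1048, 0.1998]
orientation: [3.141, 0.0, 1.833]
wrist_force: [-0.9, -0.4, 3.3]
grip_width: 0.0168
grasp_force: 79.1
```

drive_tool(targets=[[[0,0,0.001,0,0,0,0.01],[0,0,0.002,0,0,0,0.01],[0,0,0.003,0,0,0,0.01],[0,0,0.003,0,0,0,0.01]]])

```text
time: 10.4
tcp_pos: [0.5192, 0.1048, 0.1965]
orientation: [3.141, 0.0, 1.833]
wrist_force: [-0.7, 0.2, 4.7]
grip_width: 0.0173
grasp_force: 79.3
```

drive_tool(targets=[[[0,0,0.001,0,0,0,0.01],[0,0,0.002,0,0,0,0.01],[0,0,0.002,0,0,0,0.01]]])

```text
time: 10.7
tcp_pos: [0.5193, 0.1048, 0.1946]
orientation: [3.141, 0.0, 1.833]
wrist_force: [-1.2, 0.7, 5.7]
grip_width: 0.0171
grasp_force: 79.4
```

```bash
cat > tray.py <<'E'
from h import *
def tray(tag):
    im,d,K,T=snap('top',tag);P=cloud(K,T,d)
    a=np.radians(-47.8);f=np.array([np.cos(a),np.sin(a)])
    q=P[...,:2]-np.array([.5339,.0876]);s=q@f;l=q@np.array([-f[1],f[0]])
    m=(d>0)&(abs(l)<.05)&(P[...,2]>.03)&(P[...,2]<.075)&(s>.06)&(s<.2)
    print('tray extent from chest face mm',m.sum(),(s[m].max()*1000-85).round(1) if m.sum() else None)
if __name__=='__main__':
    import sys;tray(sys.argv[1]);s=monitor.read_state();print(s['time'],s['tcp_pos'],s['wrist_force'])
E
python3 tray.py t1
```

```text
tray extent from chest face mm 25 12.1
10.75 [0.51928904 0.1047816  0.19460304] [-1.00249269 -0.49610922  5.13514508]
```

drive_tool(targets=[[[0,0,0.0005,0,0,0,0.01],[0,0,0.001,0,0,0,0.01],[0,0,0.001,0,0,0,0.01],[0,0,0.001,0,0,0,0.01]]])

```text
time: 11.15
tcp_pos: [0.5192, 0.1048, 0.1935]
orientation: [3.141, 0.0, 1.833]
wrist_force: [-1.0, -0.4, 4.5]
grip_width: 0.0173
grasp_force: 79.3
```

```bash
python3 tray.py t2
```

```text
tray extent from chest face mm 77 19.8
11.2 [0.51924131 0.10478716 0.19345156] [-1.54723172  0.23092893  4.08704259]
```

The tray has let go and is now 8 mm out. I'm holding the latch down.

drive_tool(targets=[[[0,0,0.0005,0,0,0,0.01],[0,0,0.0005,0,0,0,0.01],[0,0,0.0005,0,0,0,0.01],[0,0,0.0005,0,0,0,0.01],[0,0,0.0005,0,0,0,0.01],[0,0,0.0005,0,0,0,0.01],[0,0,0.0005,0,0,0,0.01],[0,0,0.0005,0,0,0,0.01],[0,0,0.0005,0,0,0,0.01],[0,0,0.0005,0,0,0,0.01]]])

```text
time: 12.2
tcp_pos: [0.5193, 0.1048, 0.193]
orientation: [3.141, 0.0, 1.833]
wrist_force: [-1.0, -0.0, 5.7]
grip_width: 0.0174
grasp_force: 79.3
```

drive_tool(targets=[[[0,0,0,0,0,0,0.01],[0,0,0,0,0,0,0.01],[0,0,0,0,0,0,0.01],[0,0,0,0,0,0,0.01],[0,0,0,0,0,0,0.01],[0,0,0,0,0,0,0.01],[0,0,0,0,0,0,0.01],[0,0,0,0,0,0,0.01],[0,0,0,0,0,0,0.01],[0,0,0,0,0,0,0.01]]])

```text
time: 13.2
tcp_pos: [0.5192, 0.1048, 0.193]
orientation: [3.141, 0.0, 1.833]
wrist_force: [-1.4, 0.4, 4.9]
grip_width: 0.0165
grasp_force: 79.3
```

drive_tool(targets=[[[0,0,0,0,0,0,0.01],[0,0,0,0,0,0,0.01],[0,0,0,0,0,0,0.01],[0,0,0,0,0,0,0.01],[0,0,0,0,0,0,0.01],[0,0,0,0,0,0,0.01],[0,0,0,0,0,0,0.01],[0,0,0,0,0,0,0.01],[0,0,0,0,0,0,0.01],[0,0,0,0,0,0,0.01]]])

```text
time: 14.2
tcp_pos: [0.5192, 0.1048, 0.193]
orientation: [3.141, 0.0, 1.833]
wrist_force: [-0.5, -0.1, 5.4]
grip_width: 0.0171
grasp_force: 79.3
```

```bash
python3 tray.py t3
```

```text
tray extent from chest face mm 307 82.0
14.25 [0.51924498 0.10478574 0.19300968] [-0.85479178 -0.46883933  4.39049603]
```

The tray is fully out (82 mm less the 12 mm lip gives 70 mm). Now I draw the rod out, straight up by 85 mm.

drive_tool(targets=[[[0,0,-0.005,0,0,0,0.01],[0,0,-0.015,0,0,0,0.01],[0,0,-0.03,0,0,0,0.01],[0,0,-0.045,0,0,0,0.01],[0,0,-0.06,0,0,0,0.01],[0,0,-0.075,0,0,0,0.01],[0,0,-0.085,0,0,0,0.01],[0,0,-0.085,0,0,0,0.01]]])

```text
time: 15.05
tcp_pos: [0.5203, 0.1049, 0.2804]
orientation: [3.137, 0.001, 1.833]
wrist_force: [0.2, 0.0, 0.4]
grip_width: 0.017
grasp_force: 78.6
```

Run:
```python
from h import *
shift([.4612,-.2875,.2780],105)
```

```text
pos [0.5203 0.1049 0.2804] yaw 105.04 shift mm [-363.6 -158.9    2. ] turn z 0.04
```

drive_tool(targets=[[[-0.04,-0.017,0,0,0,0,0.01],[-0.085,-0.037,0,0,0,0,0.01],[-0.13,-0.057,0,0,0,0,0.01],[-0.175,-0.076,0,0,0,0,0.01],[-0.22,-0.096,0,0,0,0,0.01],[-0.265,-0.115,0,0,0,0,0.01],[-0.31,-0.135,0,0,0,0,0.01],[-0.345,-0.15,0,0,0,0,0.01],[-0.364,-0.158,0,0,0,0,0.01],[-0.364,-0.158,0,0,0,0,0.01]]])

```text
time: 16.05
tcp_pos: [0.4598, -0.2903, 0.2768]
orientation: [-3.14, -0.0, 1.829]
wrist_force: [1.2, 0.2, -0.5]
grip_width: 0.0171
grasp_force: 78.6
```

drive_tool(targets=[[[0,0,0.02,0,0,0,0.01],[0,0,0.04,0,0,0,0.01],[0,0,0.06,0,0,0,0.01],[0,0,0.06,0,0,0,0.01],[0,0,0.06,0,0,0,0.01]]])

```text
time: 16.55
tcp_pos: [0.4607, -0.2867, 0.2172]
orientation: [-3.141, -0.002, 1.834]
wrist_force: [-0.1, 0.7, -0.5]
grip_width: 0.017
grasp_force: 78.6
```

Run:
```python
from h import *
shift([.4612,-.2875,.1279],105)
im,d,K,T=snap('wrist','w4')
t=toolT();print('tip z',t[2,3]-.115)
print('pred hole px',proj(K,T,[.4612,-.2875,.085]),'tip',proj(K,T,t[:3,3]+t[:3,2]*.115))
A=cv2.resize(im[130:230,206:306],(600,600),interpolation=cv2.INTER_CUBIC)
cv2.imwrite('pics/w4b.png',A)
```

```text
pos [ 0.4607 -0.2867  0.2172] yaw 105.08 shift mm [-1.1  0.4 89.3] turn z 0.08
tip z 0.10333250657306618
pred hole px (np.float64(256.7915866449496), np.float64(186.51461100561252)) tip (np.float64(257.0874731873927), np.float64(192.07558295922902))
```

View pics/w4b.png

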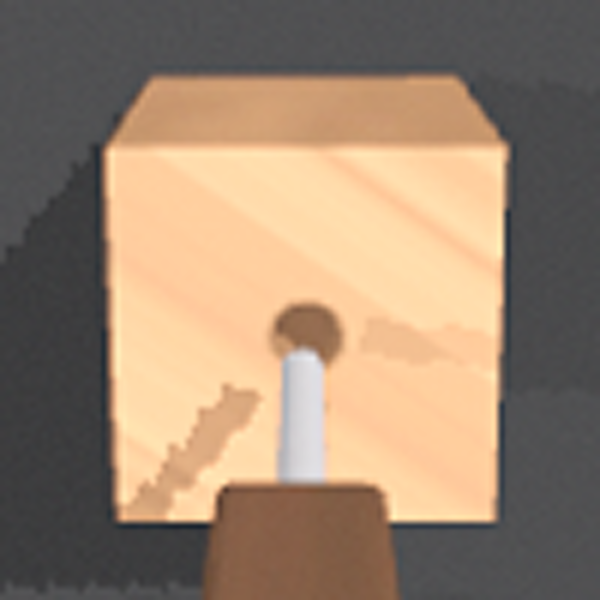

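The block hole is at crop (308,335), full-image (257.3,185.8). The tip is above it within about 1 mm, so I lower it.

drive_tool(targets=[[[-0.0008,0.0006,0,0,0,0,0.01],[-0.0008,0.0006,0.01,0,0,0,0.01],[-0.0008,0.0006,0.02,0,0,0,0.01],[-0.0008,0.0006,0.03,0,0,0,0.01],[-0.0008,0.0006,0.04,0,0,0,0.01],[-0.0008,0.0006,0.04,0,0,0,0.01]]])

```text
time: 17.2
tcp_pos: [0.4602, -0.2873, 0.175]
orientation: [-3.139, -0.004, 1.833]
wrist_force: [-0.3, -0.1, -1.2]
grip_width: 0.0169
grasp_force: 78.6
```

drive_tool(targets=[[[0,0,0.01,0,0,0,0.01],[0,0,0.02,0,0,0,0.01],[0,0,0.03,0,0,0,0.01],[0,0,0.038,0,0,0,0.01],[0,0,0.043,0,0,0,0.01],[0,0,0.045,0,0,0,0.01],[0,0,0.046,0,0,0,0.01],[0,0,0.046,0,0,0,0.01]]])

```text
time: 18.0
tcp_pos: [0.4618, -0.2885, 0.1319]
orientation: [3.141, 0.0, 1.833]
wrist_force: [0.2, -0.5, -1.3]
grip_width: 0.0169
grasp_force: 78.6
```

drive_tool(targets=[[[0,0,0.001,0,0,0,0.01],[0,0,0.002,0,0,0,0.01],[0,0,0.003,0,0,0,0.01],[0,0,0.0035,0,0,0,0.01],[0,0,0.0035,0,0,0,0.01]]])

```text
time: 18.5
tcp_pos: [0.4616, -0.2883, 0.1281]
orientation: [-3.141, -0.0, 1.833]
wrist_force: [-0.0, -0.5, -0.8]
grip_width: 0.0173
grasp_force: 78.6
```

drive_tool(targets=[[[0,0,0.0005,0,0,0,0.01],[0,0,0.001,0,0,0,0.01],[0,0,0.001,0,0,0,0.01]]])

```text
time: 18.8
tcp_pos: [0.4617, -0.2885, 0.1279]
orientation: [-3.142, 0.0, 1.833]
wrist_force: [-2.0, 1.0, 4.2]
grip_width: 0.0169
grasp_force: 79.2
```

It is seated, with 4 N of contact at the original height. I release it and back off.

drive_tool(targets=[[[0,0,0,0,0,0,0.025],[0,0,0,0,0,0,0.04],[0,0,0,0,0,0,0.06],[0,0,0,0,0,0,0.0854],[0,0,0,0,0,0,0.0854],[0,0,0,0,0,0,0.0854],[0,0,0,0,0,0,0.0854]]])

```text
time: 19.5
tcp_pos: [0.4616, -0.2884, 0.1272]
orientation: [-3.142, -0.0, 1.833]
wrist_force: [-0.0, 0.4, 0.5]
grip_width: 0.0855
grasp_force: 0.0
```

drive_tool(targets=[[[0,0,-0.015,0,0,0,0.0854],[0,0,-0.04,0,0,0,0.0854],[0,0,-0.07,0,0,0,0.0854],[0,0,-0.1,0,0,0,0.0854],[0,0,-0.13,0,0,0,0.0854],[0.03,0,-0.15,0,0,0,0.0854],[0.07,0,-0.16,0,0,0,0.0854],[0.1,0,-0.16,0,0,0,0.0854],[0.1,0,-0.16,0,0,0,0.0854],[0.1,0,-0.16,0,0,0,0.0854]]])

```text
time: 20.5
tcp_pos: [0.4359, -0.1917, 0.2884]
orientation: [3.14, 0.002, 1.834]
wrist_force: [-0.5, 0.4, -0.3]
grip_width: 0.0854
grasp_force: 0.0
```

```bash
python3 tray.py t4
python3 - <<'E'
from h import *
a,d,K,T=snap('side','s4')
P=cloud(K,T,d);m=(abs(P[...,0]-.46)<.06)&(abs(P[...,1]+.286)<.06)&(P[...,2]>.1)&(d>0)
for z0 in (.1,.12,.14,.16,.172):
    k=m&(P[...,2]>z0)&(P[...,2]<z0+.02);print(z0,P[k].mean(0).round(4))
print('max z',P[m][:,2].max())
b=cv2.imread('pics/t4.png');cv2.imwrite('pics/fin.png',np.hstack([cv2.resize(a,(400,300)),cv2.resize(b,(400,300))]))
E
```

```text
tray extent from chest face mm 314 82.1
20.55 [ 0.43595829 -0.1922074   0.28809801] [ 0.58520632 -0.18918068 -0.47193852]
0.1 [ 0.4539 -0.2912  0.1097]
0.12 [ 0.4538 -0.2909  0.1299]
0.14 [ 0.454  -0.291   0.1499]
0.16 [ 0.4556 -0.2902  0.1725]
0.172 [ 0.4573 -0.2892  0.1779]
max z 0.5418849844294922
```

View pics/fin.png

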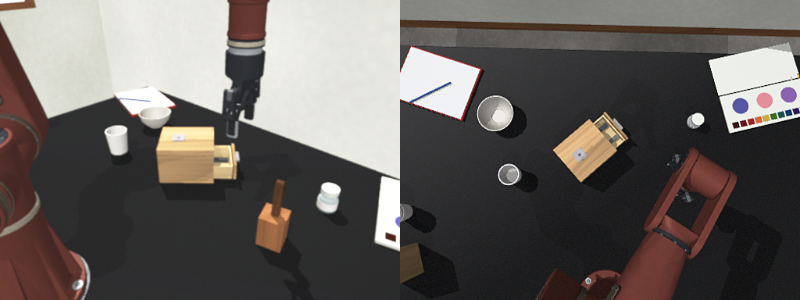

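The final picture shows the rod standing upright and fully home in its block: its top is at about 0.18 m and it shows no lean. The tray is open 70 mm, the bowl, cup and jar are where they were, and the gripper is clear. I'm handing the job in.

```bash
python3 -c "
from workcell import order
print(order.close_job())"
```

```text
the job is handed in; nothing more can be done
None
```

The job is handed in at about 20.6 s: the tray was released and is open its full 70 mm, the rod is fully home in its block and let go, and the bowl, cup and jar were not touched.

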